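Set out the tasting flight

ROBOT

A 6-joint arm with a two-finger parallel gripper is mounted at the origin on the work surface. World frame = base frame: x ahead of the robot, y to its left, z up, the work surface at z = 0. Lengths are in m, angles in rad, forces in N, time in s.
With the tool pointing down it reaches from about 0.375 to 0.975 m from the base axis. Payload 3.8 kg.
Tool frame: the origin (TCP) lies midway between the tips of the shut fingers; the grasp point (between the pads) lies 19 mm behind it; z points along the fingers, y is the line along which they close (so a half turn about z gives the same grasp; the last joint's range is limited). The gripper opens to 85 mm and grips with 20 to 120 N. Pads are 22 mm wide; open, the fingers measure 114 mm over their backs; the gripper's body (76 mm by 85 mm) begins 54 mm behind the grasp point. The pads swing forward as they close: fully open they stand 13 mm farther back than shut.
Start: joints at [1.098, 0.264, 1.604, -0, 1.274, -0.037], TCP at [0.285, 0.612, 0.231] pointing down, gripper open.
Joint ranges: [-2.63, 2.63], [-0.94, 2.18], [0.31, 2.57], [-1.31, 4.45], [0, 2.66], [-2.55, 2.55]. Speed limits (rad/s): [2.57, 2.57, 3.14, 3.14, 3.14, 3.14].

INTERFACE

Orientations are given as a rotation vector (axis times angle).
In Python, from workcell import bot, cams gives the robot as it stands.
- The arm moves only by the tool play_rows, never from a script. Its argument "rows" is a list of rows, each a list of 2 entries, a list of its own where there are three numbers: the shift along the tool's x, y, z scaled (see below), then the turn, a rotation vector about the tool's x, y, z scaled (see below). A call has 1 to 20 rows; each row is the pose to reach, as a shift and turn from the pose commanded when the call began, along the tool's axes at that moment; what a row does not reach only later rows make up. The controller multiplies each number of a shift by 250 mm and each number of a turn by 45 degrees. A row lasts 1/12 s, in which the tool goes at most 41.7 mm and 7.16 degrees, less where a joint would pass 70% of its speed; a pose out of reach is approached as far as the arm can. A call with a number of a shift or a turn outside -1 to 1 is refused whole. A call with a gripper value outside its range is refused whole. "claw" is the opening, from -1 (shut) to 1 (fully open), set as the call begins (left out, the last holds). The fingers move at their own pace and stop on an object; "newtons" is the grip in N (left out, the last holds). Time passes only in rows, so rows that repeat a pose let the fingers close. It gives the time, the measured TCP pose, the force, the opening and the grip force at its end, in the units of the state.
- bot.read_state(): the state, without advancing time (a new reading comes with each control period).
- cams.read_camera(name): name is "side" or "top" or "wrist"; returns a dict with "image" (384x512x3 uint8, red, green, blue), "K" (3x3 intrinsics, pixels), "k1" (the pictures are not rectified: a ray, as slopes to the right and down, at radius r is drawn at 1 + k1 r^2 times it, then the intrinsics apply), "T" (4x4, takes a point from camera to world coordinates); the wrist camera has in their place "mount" (4x4, takes a point from camera to tool coordinates, whose origin is the TCP and whose axes are the flange's). Camera axes: x right, y down, z forward; pixel columns grow to the right and rows downward; lengths in m; the calibration is good to about 2 mm. A picture is of the moment at which its call begins: read the wrist's pose just before it. There is no depth.
- bot.finish_job(): hands the job in; it is judged then, once.
The state is a dict: "time": time; "q": joint angles; "joint_vel": joint speeds; "joint_torque": joint torques, N m; "tool_pos": TCP position; "tcp_rot": TCP orientation; "wrist_force": force on the tool from outside, world axes, zero at the start; "torque": the same for the moment, N m; "width": opening from 0.0 (shut) to 1.0 (fully open); "grip_force": force on a finger pad.
Only numpy, scipy, OpenCV 4.12 (cv2) and the standard library are available. Lean on these libraries where they do the work, as an engineer would, in place of code of your own. Each camera call takes 0.05 s, during which the arm holds its last target. There are 200 camera calls.

TASK

Set out the wine tasting: stand each of the four round green sample bottles upright on the coaster whose colour matches its wax, with its foot wholly inside the painted circle, setting each down gently without dropping or tipping it. The square oil tins are not part of the tasting; leave them standing where they are, whatever the colour of their caps.

Things in the scene. Friction and masses are not known exactly. Their poses are not given: they have to be found in the camera images.
- bottle_red: Small round wine bottle of green glass, pale label, neck and shoulders dipped in red wax (from above a red disc). 142 mm tall, 0.2 kg, loose, upright; body 42 mm across up to 85 mm above the foot, shoulder narrowing from there to 104 mm, then a straight neck 26 mm across from 104 to 142 mm (grip it there). Origin: centre of its foot; z up along the bottle.
- coaster_red: Flat round dark wooden coaster, 84 mm across and 6 mm thick, with a red circle 72 mm across painted on its top (paint flush to 0.4 mm); fixed to the table. Origin: centre of its underside, on the table; z up.
- bottle_yellow: Small round wine bottle of green glass, pale label, neck and shoulders dipped in yellow wax (from above a yellow disc). 142 mm tall, 0.2 kg, loose, upright; body 42 mm across up to 85 mm above the foot, shoulder narrowing from there to 104 mm, then a straight neck 26 mm across from 104 to 142 mm (grip it there). Origin: centre of its foot; z up along the bottle.
- coaster_yellow: Flat round dark wooden coaster, 84 mm across and 6 mm thick, with a yellow circle 72 mm across painted on its top (paint flush to 0.4 mm); fixed to the table. Origin: centre of its underside, on the table; z up.
- bottle_blue: Small round wine bottle of green glass, pale label, neck and shoulders dipped in blue wax (from above a blue disc). 142 mm tall, 0.2 kg, loose, upright; body 42 mm across up to 85 mm above the foot, shoulder narrowing from there to 104 mm, then a straight neck 26 mm across from 104 to 142 mm (grip it there). Origin: centre of its foot; z up along the bottle.
- coaster_blue: Flat round dark wooden coaster, 84 mm across and 6 mm thick, with a blue circle 72 mm across painted on its top (paint flush to 0.4 mm); fixed to the table. Origin: centre of its underside, on the table; z up.
- bottle_white: Small round wine bottle of green glass, pale label, neck and shoulders dipped in white wax (from above a white disc). 142 mm tall, 0.2 kg, loose, upright; body 42 mm across up to 85 mm above the foot, shoulder narrowing from there to 104 mm, then a straight neck 26 mm across from 104 to 142 mm (grip it there). Origin: centre of its foot; z up along the bottle.
- coaster_white: Flat round dark wooden coaster, 84 mm across and 6 mm thick, with a white circle 72 mm across painted on its top (paint flush to 0.4 mm); fixed to the table. Origin: centre of its underside, on the table; z up.
- tin_red: Square brass-coloured oil tin with a green band and a small red screw cap: not wine, stays where it is. 44 by 44 mm, 105 mm tall, with a cap 24 mm across and 18 mm high on top (123 mm in all), 0.35 kg, loose, standing upright. Origin: centre of its underside; z up.
- tin_blue: Square brass-coloured oil tin with a green band and a small blue screw cap: not wine, stays where it is. 44 by 44 mm, 105 mm tall, with a cap 24 mm across and 18 mm high on top (123 mm in all), 0.35 kg, loose, standing upright. Origin: centre of its underside; z up.

How it is judged:
By the outcome, as a careful person would: the job done as asked, in the order asked, and still so for the second after the job is handed in, with the robot touching nothing.
It also fails if it takes over 115 s, if anything falls off the work surface, if the arm or the gripper's body presses on something with over 40 N, if the wrist force passes 120 N, or if a joint passes its speed limit or range.

## Working session

There is one attempt and no reset: what is moved stays moved. The work goes in short steps, Python scripts to look and compute and a tool call to move; the robot and the scene stay as the last step left them, time stands still between calls to the robot, and variables do not carry over. Pictures are saved under pics/ and viewed, at most 14 in all, crops included, and the job is handed in when it is done.

Besides the shell and the picture viewer there is one more tool, called after "Request:" by a JSON object that holds its "name" and its "arguments", one argument or row to a line. play_rows: Moves the arm, as the interface text tells. Its arguments: {"type":"object","properties":{"rows":{"type":"array","items":{"type":"array"}},"claw":{"type":"number"},"newtons":{"type":"number"}},"required":["rows"]}

```bash
mkdir -p pics; ls; python3 - <<'E'
from workcell import bot,cams
import cv2
s=bot.read_state();print({k:s[k] for k in('time','q','tool_pos','tcp_rot','width','wrist_force')})
for n in("top","side"):
    c=cams.read_camera(n);print(n,c["K"],c["k1"],c["T"])
    cv2.imwrite(f"pics/{n}0.png",c["image"][:,:,::-1])
E
```

```text
pics
{'time': 0.0, 'q': array([ 1.09808916e+00,  2.64774376e-01,  1.60536632e+00,  5.80240026e-06,
        1.27365060e+00, -3.69126561e-02]), 'tool_pos': array([0.28462239, 0.61127478, 0.22995184]), 'tcp_rot': array([-0.67902159, -3.06675846,  0.00333931]), 'width': 1.005405578207702, 'wrist_force': array([-0.80004421,  1.63800525,  0.15045844])}
top [[403.82490038   0.         251.29521089]
 [  0.         403.82490038 184.21137562]
 [  0.           0.           1.        ]] -0.012220744958005502 [[ 0.02235299 -0.9901145   0.13846881  0.36305889]
 [-0.99969583 -0.02357996 -0.00722665  0.01771214]
 [ 0.01042029 -0.13826516 -0.99034043  1.0226188 ]
 [ 0.          0.          0.          1.        ]]
side [[393.43182124   0.         249.02054011]
 [  0.         393.43182124 194.33469855]
 [  0.           0.           1.        ]] -0.13067954798900816 [[ 0.95512993 -0.20375195  0.21496966  0.25652826]
 [-0.29610821 -0.67362782  0.67715987 -0.76200423]
 [ 0.0068369  -0.71042994 -0.70373472  0.83183526]
 [ 0.          0.          0.          1.        ]]
```

View pics/top0.png

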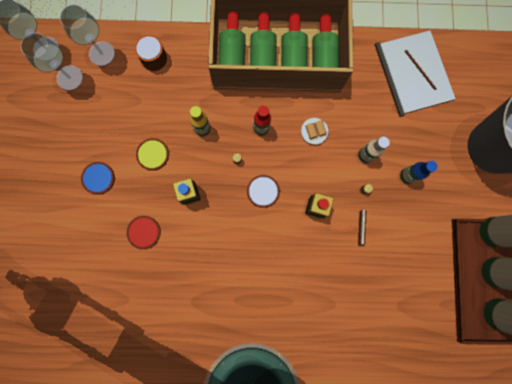

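View pics/side0.png

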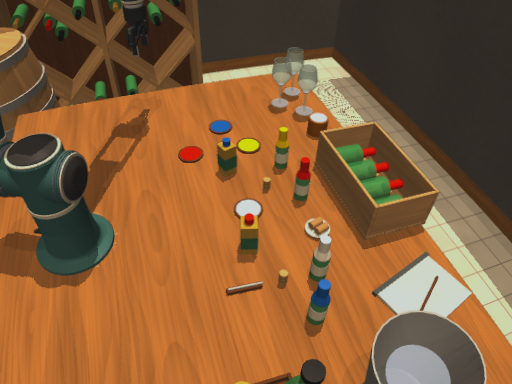

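```bash
cat > h.py <<'E'
import numpy as np, cv2
from workcell import bot,cams
HSV=dict(red=[((0,150,60),(6,255,255)),((174,150,60),(179,255,255))],yellow=[((23,150,80),(34,255,255))],
 blue=[((100,130,40),(125,255,255))],white=[((0,0,125),(179,60,255))])
def mask(img,col):
    h=cv2.cvtColor(img,cv2.COLOR_RGB2HSV)
    return sum(cv2.inRange(h,np.array(a),np.array(b)) for a,b in HSV[col])
def rays(c,uv,T=None):
    T=c["T"] if T is None else T; k=c["k1"]
    d=np.array([[k,0,0,0,0]],float)
    n=cv2.undistortPoints(np.asarray(uv,float).reshape(-1,1,2),c["K"],d).reshape(-1,2)
    return T[:3,3],np.c_[n,np.ones(len(n))]@T[:3,:3].T
def cast(c,uv,z,T=None):
    o,d=rays(c,uv,T); return (o+d*((z-o[2])/d[:,2])[:,None])[:,:2]
def blobs(c,col,mn=40):
    n,l,s,ce=cv2.connectedComponentsWithStats(mask(c["image"],col))
    return [(ce[i],s[i][4],np.argwhere(l==i)[:,::-1]) for i in range(1,n) if s[i][4]>mn]
def topdisc(c,px,z=.142,r=.013,T=None):
    "centre of the top disc from wax pixels: far edge from the camera less r, mid of sides"
    T=c["T"] if T is None else T
    P=cast(c,px,z,T); o=T[:2,3]; m=P.mean(0)
    e=(m-o)/np.linalg.norm(m-o); f=np.array([-e[1],e[0]])
    a=(P-o)@e; b=(P-o)@f; far=a.max(); k=a>far-2*r
    return o+e*(far-r)+f*(b[k].max()+b[k].min())/2, b[k].max()-b[k].min()
E
python3 - <<'E'
from h import *
for n in("top","side"):
    c=cams.read_camera(n)
    for col in HSV:
        for ce,a,px in blobs(c,col):
            if a>3000: continue
            p,w=topdisc(c,px)
            print(n,col,ce.round(),a,'disc.142',p.round(3),'w',w.round(3),'z.006',cast(c,ce,.006)[0].round(3),'z.123',topdisc(c,px,.123,.012)[0].round(3))
E
```

```text
top red [232.  20.] 195 disc.142 [0.883 0.064] w 0.027 z.006 [0.952 0.072] z.123 [0.895 0.065]
top red [263.  20.] 193 disc.142 [ 0.882 -0.009] w 0.027 z.006 [ 0.953 -0.012] z.123 [ 0.895 -0.009]
top red [294.  21.] 191 disc.142 [ 0.883 -0.081] w 0.028 z.006 [ 0.953 -0.096] z.123 [ 0.896 -0.084]
top red [325.  22.] 191 disc.142 [ 0.883 -0.155] w 0.029 z.006 [ 0.952 -0.18 ] z.123 [ 0.896 -0.158]
top red [262. 116.] 250 disc.142 [ 0.655 -0.011] w 0.036 z.006 [ 0.685 -0.014] z.123 [ 0.663 -0.011]
top red [323. 204.] 83 disc.142 [ 0.446 -0.145] w 0.02 z.006 [ 0.46  -0.172] z.123 [ 0.448 -0.149]
top red [143. 232.] 719 disc.142 [0.378 0.263] w 0.063 z.006 [0.379 0.279] z.123 [0.378 0.269]
top yellow [195. 112.] 109 disc.142 [0.649 0.141] w 0.025 z.006 [0.692 0.16 ] z.123 [0.656 0.145]
top yellow [152. 154.] 641 disc.142 [0.561 0.248] w 0.061 z.006 [0.578 0.267] z.123 [0.567 0.254]
top yellow [324. 205.] 86 disc.142 [ 0.449 -0.156] w 0.044 z.006 [ 0.457 -0.176] z.123 [ 0.452 -0.161]
top blue [424. 169.] 257 disc.142 [ 0.536 -0.388] w 0.023 z.006 [ 0.556 -0.432] z.123 [ 0.541 -0.398]
top bl
[... 4864 characters left out ...]
0 disc.142 [ 0.888 -0.428] w 0.051 z.006 [ 1.007 -0.373] z.123 [ 0.907 -0.418]
side white [459. 262.] 406 disc.142 [ 0.865 -0.425] w 0.06 z.006 [ 0.968 -0.373] z.123 [ 0.883 -0.415]
side white [482. 287.] 647 disc.142 [ 0.886 -0.502] w 0.067 z.006 [ 0.977 -0.461] z.123 [ 0.904 -0.493]
side white [245. 286.] 64 disc.142 [ 0.379 -0.351] w 0.067 z.006 [ 0.406 -0.265] z.123 [ 0.383 -0.339]
side white [506. 306.] 76 disc.142 [ 0.879 -0.568] w 0.036 z.006 [ 1.004 -0.528] z.123 [ 0.897 -0.562]
side white [500. 316.] 494 disc.142 [ 0.864 -0.573] w 0.059 z.006 [ 0.966 -0.545] z.123 [ 0.882 -0.567]
side white [416. 366.] 2069 disc.142 [ 0.662 -0.603] w 0.095 z.006 [ 0.696 -0.575] z.123 [ 0.675 -0.599]
```

Request:
{"name": "play_rows", "arguments": {
  "rows": [
    [[-0.96, -0.5, -0.16], [0, 0, -0.555]],
    [[-0.96, -0.5, -0.16], [0, 0, -0.555]],
    [[-0.96, -0.5, -0.16], [0, 0, -0.555]],
    [[-0.96, -0.5, -0.16], [0, 0, -0.555]],
    [[-0.96, -0.5, -0.16], [0, 0, -0.555]],
    [[-0.96, -0.5, -0.16], [0, 0, -0.555]],
    [[-0.96, -0.5, -0.16], [0, 0, -0.555]],
    [[-0.96, -0.5, -0.16], [0, 0, -0.555]],
    [[-0.96, -0.5, -0.16], [0, 0, -0.555]]
  ],
  "claw": 1,
  "newtons": 50
}}

```text
time: 0.95
tool_pos: [0.4506, 0.3963, 0.2715]
tcp_rot: [0.005, 3.141, 0.001]
wrist_force: [-0.5, 0.4, -0.1]
width: 1.001
grip_force: 0.0
```

Request:
{"name": "play_rows", "arguments": {
  "rows": [
    [[-0.6, -0.8, 0], [0, 0, 0]],
    [[-0.6, -0.8, 0], [0, 0, 0]],
    [[-0.6, -0.8, 0], [0, 0, 0]],
    [[-0.6, -0.8, 0], [0, 0, 0]],
    [[-0.6, -0.8, 0], [0, 0, 0]],
    [[-0.6, -0.8, 0], [0, 0, 0]],
    [[-0.6, -0.8, 0], [0, 0, 0]],
    [[-0.6, -0.8, 0], [0, 0, 0]],
    [[-0.6, -0.8, 0], [0, 0, 0]]
  ]
}}

```text
time: 1.7
tool_pos: [0.5991, 0.1985, 0.2705]
tcp_rot: [0.001, -3.14, -0.001]
wrist_force: [0.3, -0.1, 0.9]
width: 0.995
grip_force: 0.0
```

```bash
cat >> h.py <<'E'
from scipy.spatial.transform import Rotation as R
def wrist():
    s=bot.read_state(); c=cams.read_camera("wrist")
    M=np.eye(4); M[:3,:3]=R.from_rotvec(s["tcp_rot"]).as_matrix(); M[:3,3]=s["tool_pos"]
    c["T"]=M@c["mount"]; return s,c
E
python3 - <<'E'
from h import *
s,c=wrist(); print(s["tool_pos"],c["T"].round(3),c["K"],c["k1"])
cv2.imwrite("pics/w1.png",c["image"][:,:,::-1])
for ce,a,px in blobs(c,"yellow"): print(ce,a,topdisc(c,px),cast(c,ce,.006))
E
```

```text
[0.59909952 0.19846823 0.27053369] [[ 0.     0.954  0.3    0.521]
 [ 1.    -0.001  0.002  0.198]
 [ 0.002  0.3   -0.954  0.415]
 [ 0.     0.     0.     1.   ]] [[313.87428308   0.         251.1194685 ]
 [  0.         313.87428308 190.25453222]
 [  0.           0.           1.        ]] -0.0878717395059328
[204.56   47.186] 500 (array([0.47721082, 0.15969129]), np.float64(0.03224110560847219)) [[0.46710898 0.14204047]]
[304.74008991 136.67960768] 2447 (array([0.56542277, 0.25387021]), np.float64(0.04842071133881027)) [[0.57638609 0.26841888]]
[198.46573427 217.85244755] 1430 (array([0.6487218 , 0.14227138]), np.float64(0.026126191523401426)) [[0.6901252  0.12447847]]
```

View pics/w1.png

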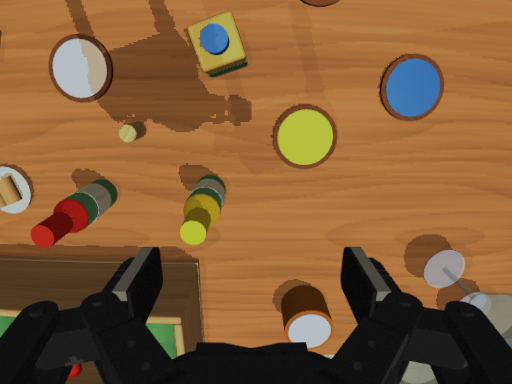

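Request:
{"name": "play_rows", "arguments": {
  "rows": [
    [[-0.1, -0.11, 0], [0, 0, 0]],
    [[-0.194, -0.22, 0], [0, 0, 0]],
    [[-0.194, -0.22, 0], [0, 0, 0]],
    [[-0.194, -0.22, 0], [0, 0, 0]],
    [[-0.194, -0.22, 0.1], [0, 0, 0]],
    [[-0.194, -0.22, 0.2], [0, 0, 0]],
    [[-0.194, -0.22, 0.3], [0, 0, 0]],
    [[-0.194, -0.22, 0.4], [0, 0, 0]],
    [[-0.194, -0.22, 0.5], [0, 0, 0]],
    [[-0.194, -0.22, 0.58], [0, 0, 0]],
    [[-0.194, -0.22, 0.645], [0, 0, 0]],
    [[-0.194, -0.22, 0.645], [0, 0, 0]],
    [[-0.194, -0.22, 0.645], [0, 0, 0]]
  ]
}}

```text
time: 2.83
tool_pos: [0.6463, 0.1441, 0.109]
tcp_rot: [0.004, -3.138, 0.0]
wrist_force: [0.3, 0.4, 1.1]
width: 1.003
grip_force: 0.0
```

Request:
{"name": "play_rows", "arguments": {
  "rows": [
    [[0, 0, 0], [0, 0, 0]],
    [[0, 0, 0], [0, 0, 0]],
    [[0, 0, 0], [0, 0, 0]],
    [[0, 0, 0], [0, 0, 0]],
    [[0, 0, 0], [0, 0, 0]],
    [[0, 0, 0], [0, 0, 0]],
    [[0, 0, 0], [0, 0, 0]],
    [[0, 0, 0], [0, 0, 0]],
    [[0, 0, 0], [0, 0, 0]],
    [[0, 0, 0], [0, 0, 0]],
    [[0, 0, 0], [0, 0, 0]],
    [[0, 0, 0], [0, 0, 0]]
  ],
  "claw": -1,
  "newtons": 50
}}

```text
time: 3.83
tool_pos: [0.6492, 0.1424, 0.1113]
tcp_rot: [0.0, 3.14, 0.001]
wrist_force: [-0.4, 0.3, 5.9]
width: 0.285
grip_force: 49.3
```

Request:
{"name": "play_rows", "arguments": {
  "rows": [
    [[0, 0, -0.04], [0, 0, 0]],
    [[0, 0, -0.1], [0, 0, 0]],
    [[0, 0, -0.16], [0, 0, 0]],
    [[0, 0, -0.2], [0, 0, 0]],
    [[0, 0, -0.2], [0, 0, 0]],
    [[0.02, 0.03, -0.2], [0, 0, 0]],
    [[0.05, 0.09, -0.2], [0, 0, 0]],
    [[0.09, 0.16, -0.2], [0, 0, 0]],
    [[0.13, 0.23, -0.2], [0, 0, 0]],
    [[0.17, 0.3, -0.2], [0, 0, 0]],
    [[0.21, 0.37, -0.2], [0, 0, 0]],
    [[0.25, 0.43, -0.2], [0, 0, 0]],
    [[0.275, 0.48, -0.2], [0, 0, 0]],
    [[0.288, 0.504, -0.2], [0, 0, 0]],
    [[0.288, 0.504, -0.2], [0, 0, 0]],
    [[0.288, 0.504, -0.2], [0, 0, 0]],
    [[0.288, 0.504, -0.15], [0, 0, 0]],
    [[0.288, 0.504, -0.1], [0, 0, 0]],
    [[0.288, 0.504, -0.07], [0, 0, 0]],
    [[0.288, 0.504, -0.05], [0, 0, 0]]
  ]
}}

```text
time: 5.5
tool_pos: [0.575, 0.2669, 0.1196]
tcp_rot: [-0.002, -3.138, 0.003]
wrist_force: [-0.7, 0.1, -2.3]
width: 0.288
grip_force: 49.3
```

Request:
{"name": "play_rows", "arguments": {
  "rows": [
    [[0, 0, 0.004], [0, 0, 0]],
    [[0, 0, 0.008], [0, 0, 0]],
    [[0, 0, 0.012], [0, 0, 0]],
    [[0, 0, 0.015], [0, 0, 0]],
    [[0, 0, 0.015], [0, 0, 0]],
    [[0, 0, 0.015], [0, 0, 0]]
  ]
}}

```text
time: 6.0
tool_pos: [0.5766, 0.2684, 0.1193]
tcp_rot: [-0.0, 3.141, 0.001]
wrist_force: [-0.7, 0.3, -2.1]
width: 0.291
grip_force: 49.3
```

Request:
{"name": "play_rows", "arguments": {
  "rows": [
    [[0, 0, 0.003], [0, 0, 0]],
    [[0, 0, 0.006], [0, 0, 0]],
    [[0, 0, 0.008], [0, 0, 0]],
    [[0, 0, 0.01], [0, 0, 0]],
    [[0, 0, 0.01], [0, 0, 0]],
    [[0, 0, 0.01], [0, 0, 0]]
  ]
}}

```text
time: 6.5
tool_pos: [0.5767, 0.2685, 0.1173]
tcp_rot: [-0.0, 3.14, 0.001]
wrist_force: [-1.8, -1.2, 4.4]
width: 0.288
grip_force: 49.9
```

Request:
{"name": "play_rows", "arguments": {
  "rows": [
    [[0, 0, 0], [0, 0, 0]],
    [[0, 0, 0], [0, 0, 0]],
    [[0, 0, 0], [0, 0, 0]],
    [[0, 0, 0], [0, 0, 0]],
    [[0, 0, 0], [0, 0, 0]],
    [[0, 0, 0], [0, 0, 0]],
    [[0, 0, 0], [0, 0, 0]],
    [[0, 0, 0], [0, 0, 0]],
    [[0, 0, 0], [0, 0, 0]],
    [[0, 0, 0], [0, 0, 0]]
  ],
  "claw": 1
}}

```text
time: 7.33
tool_pos: [0.5763, 0.2683, 0.1163]
tcp_rot: [0.0, -3.142, 0.0]
wrist_force: [-0.3, -0.2, -0.4]
width: 1.002
grip_force: 0.0
```

Request:
{"name": "play_rows", "arguments": {
  "rows": [
    [[0, 0, -0.1], [0, 0, 0]],
    [[0, 0, -0.2], [0, 0, 0]],
    [[0, 0, -0.3], [0, 0, 0]],
    [[0, 0, -0.4], [0, 0, 0]],
    [[0, 0, -0.5], [0, 0, 0]],
    [[0, 0, -0.6], [0, 0, 0]],
    [[-0.1, -0.3, -0.6], [0, 0, 0]],
    [[-0.2, -0.6, -0.6], [0, 0, 0]],
    [[-0.2, -0.84, -0.6], [0, 0, 0]],
    [[-0.2, -0.84, -0.6], [0, 0, 0]],
    [[-0.2, -0.84, -0.6], [0, 0, 0]],
    [[-0.2, -0.84, -0.6], [0, 0, 0]],
    [[-0.2, -0.84, -0.6], [0, 0, 0]]
  ]
}}

```text
time: 8.42
tool_pos: [0.6267, 0.0551, 0.2663]
tcp_rot: [0.007, 3.142, -0.001]
wrist_force: [0.5, 0.5, 0.2]
width: 1.0
grip_force: 0.0
```

```bash
python3 - <<'E'
from h import *
s,c=wrist(); print(s["tool_pos"])
cv2.imwrite("pics/w2.png",c["image"][:,:,::-1])
t=cams.read_camera("top")
for n,c in(("w",c),("t",t)):
  for col in("yellow","red","white"):
    for ce,a,px in blobs(c,col,90):
        if a<4000: print(n,col,ce.round(),a,topdisc(c,px)[0].round(4),topdisc(c,px,.148)[0].round(4),cast(c,ce,.006).round(3))
E
```

```text
[0.6266542  0.05514706 0.2662657 ]
w yellow [28.  5.] 369 [ 0.4713 -0.1328] [ 0.473  -0.1282] [[ 0.436 -0.219]]
w yellow [409. 115.] 1174 [0.568  0.2026] [0.5675 0.199 ] [[0.575 0.259]]
w yellow [472. 124.] 1738 [0.5773 0.2752] [0.5766 0.2699] [[0.586 0.349]]
w red [188. 200.] 1488 [ 0.6539 -0.0102] [ 0.6515 -0.0082] [[ 0.689 -0.032]]
w white [190.  40.] 2994 [ 0.5008 -0.0019] [ 5.02e-01 -4.00e-04] [[ 0.487 -0.018]]
w white [104. 168.] 1003 [ 0.6175 -0.0879] [ 0.6158 -0.0844] [[ 0.644 -0.143]]
w white [478. 289.] 953 [0.7515 0.3045] [0.7467 0.2987] [[0.845 0.419]]
w white [  6. 305.] 475 [ 0.7771 -0.2257] [ 0.7715 -0.2194] [[ 0.874 -0.355]]
w white [426. 302.] 140 [0.7586 0.2402] [0.7537 0.2359] [[0.864 0.333]]
w white [508. 333.] 155 [0.8202 0.3637] [0.814  0.3566] [[0.945 0.51 ]]
w white [325. 347.] 254 [0.8121 0.1352] [0.8059 0.1333] [[0.95  0.176]]
t yellow [137. 141.] 115 [0.5776 0.2684] [0.5761 0.2666] [[0.611 0.307]]
t red [294.  21.] 190 [ 0.8832 -0.0812] [ 0.8796 -0.0805] [[ 0.953 -0.096]]
t red [325.  22.] 192 [ 0.8834 -0.1547] [ 0.8798 -0.1535] [[ 0.952 -0.179]]
t red [142
[... 546 characters left out ...]
1 0.2622] [[0.867 0.294]]
t white [101.  53.] 468 [0.7946 0.3742] [0.7916 0.3717] [[0.847 0.417]]
t white [69. 77.] 486 [0.7325 0.4443] [0.7299 0.4413] [[0.778 0.496]]
t white [267.  87.] 173 [ 0.7115 -0.0199] [ 0.7091 -0.0196] [[ 0.765 -0.024]]
t white [165.  89.] 167 [0.7005 0.2138] [0.6981 0.2124] [[0.752 0.243]]
t white [508. 125.] 245 [ 0.6766 -0.5793] [ 0.6744 -0.5752] [[ 0.679 -0.66 ]]
t white [313. 132.] 307 [ 0.6251 -0.1354] [ 0.6232 -0.1343] [[ 0.646 -0.146]]
t white [210. 141.] 662 [0.582  0.1336] [0.5804 0.1328] [[0.615 0.118]]
t white [383. 142.] 113 [ 0.589  -0.2828] [ 0.5874 -0.2807] [[ 0.624 -0.329]]
t white [363. 227.] 95 [ 0.3984 -0.229 ] [ 0.3982 -0.2272] [[ 0.404 -0.272]]
```

View pics/w2.png

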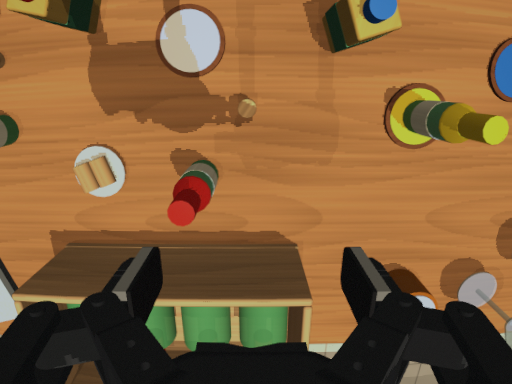

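Request:
{"name": "play_rows", "arguments": {
  "rows": [
    [[-0.06, -0.14, 0], [0, 0, 0]],
    [[-0.11, -0.274, 0], [0, 0, 0]],
    [[-0.11, -0.274, 0], [0, 0, 0]],
    [[-0.11, -0.274, 0], [0, 0, 0]],
    [[-0.11, -0.274, 0.1], [0, 0, 0]],
    [[-0.11, -0.274, 0.2], [0, 0, 0]],
    [[-0.11, -0.274, 0.3], [0, 0, 0]],
    [[-0.11, -0.274, 0.4], [0, 0, 0]],
    [[-0.11, -0.274, 0.5], [0, 0, 0]],
    [[-0.11, -0.274, 0.58], [0, 0, 0]],
    [[-0.11, -0.274, 0.625], [0, 0, 0]],
    [[-0.11, -0.274, 0.625], [0, 0, 0]],
    [[-0.11, -0.274, 0.625], [0, 0, 0]]
  ]
}}

```text
time: 9.6
tool_pos: [0.6534, -0.0086, 0.1099]
tcp_rot: [0.003, -3.141, -0.001]
wrist_force: [0.3, -0.5, 0.4]
width: 0.997
grip_force: 0.0
```

Request:
{"name": "play_rows", "arguments": {
  "rows": [
    [[0, 0, 0], [0, 0, 0]],
    [[0, 0, 0], [0, 0, 0]],
    [[0, 0, 0], [0, 0, 0]],
    [[0, 0, 0], [0, 0, 0]],
    [[0, 0, 0], [0, 0, 0]],
    [[0, 0, 0], [0, 0, 0]],
    [[0, 0, 0], [0, 0, 0]],
    [[0, 0, 0], [0, 0, 0]],
    [[0, 0, 0], [0, 0, 0]],
    [[0, 0, 0], [0, 0, 0]],
    [[0, 0, 0], [0, 0, 0]],
    [[0, 0, 0], [0, 0, 0]]
  ],
  "claw": -1,
  "newtons": 50
}}

```text
time: 10.6
tool_pos: [0.6547, -0.0104, 0.1112]
tcp_rot: [0.0, 3.14, -0.0]
wrist_force: [-0.0, -0.5, 5.7]
width: 0.291
grip_force: 49.4
```

Request:
{"name": "play_rows", "arguments": {
  "rows": [
    [[0, 0, -0.04], [0, 0, 0]],
    [[0, 0, -0.12], [0, 0, 0]],
    [[0, 0, -0.22], [0, 0, 0]],
    [[0, 0, -0.32], [0, 0, 0]],
    [[0, 0, -0.42], [0, 0, 0]],
    [[0, 0, -0.52], [0, 0, 0]],
    [[0, 0, -0.6], [0, 0, 0]],
    [[0, 0, -0.64], [0, 0, 0]],
    [[0.02, 0.02, -0.64], [0, 0, 0]],
    [[0.06, 0.06, -0.64], [0, 0, 0]],
    [[0.12, 0.125, -0.64], [0, 0, 0]],
    [[0.18, 0.188, -0.64], [0, 0, 0]],
    [[0.24, 0.25, -0.64], [0, 0, 0]],
    [[0.3, 0.313, -0.64], [0, 0, 0]],
    [[0.36, 0.376, -0.64], [0, 0, 0]],
    [[0.42, 0.438, -0.64], [0, 0, 0]],
    [[0.47, 0.49, -0.64], [0, 0, 0]],
    [[0.51, 0.532, -0.64], [0, 0, 0]],
    [[0.54, 0.563, -0.64], [0, 0, 0]],
    [[0.552, 0.576, -0.64], [0, 0, 0]]
  ]
}}

```text
time: 12.27
tool_pos: [0.5135, 0.1349, 0.2686]
tcp_rot: [0.002, -3.139, 0.0]
wrist_force: [0.0, -0.2, -3.0]
width: 0.287
grip_force: 49.3
```

Request:
{"name": "play_rows", "arguments": {
  "rows": [
    [[0.03, 0.03, 0], [0, 0, 0]],
    [[0.08, 0.083, 0], [0, 0, 0]],
    [[0.14, 0.146, 0], [0, 0, 0]],
    [[0.2, 0.209, 0], [0, 0, 0]],
    [[0.26, 0.27, 0], [0, 0, 0]],
    [[0.32, 0.334, 0], [0, 0, 0]],
    [[0.38, 0.397, 0], [0, 0, 0]],
    [[0.44, 0.46, 0], [0, 0, 0]],
    [[0.5, 0.522, 0], [0, 0, 0]],
    [[0.535, 0.558, 0], [0, 0, 0]],
    [[0.552, 0.576, 0], [0, 0, 0]],
    [[0.552, 0.576, 0], [0, 0, 0]],
    [[0.552, 0.576, 0.05], [0, 0, 0]],
    [[0.552, 0.576, 0.13], [0, 0, 0]],
    [[0.552, 0.576, 0.22], [0, 0, 0]],
    [[0.552, 0.576, 0.31], [0, 0, 0]],
    [[0.552, 0.576, 0.4], [0, 0, 0]],
    [[0.552, 0.576, 0.48], [0, 0, 0]],
    [[0.552, 0.576, 0.54], [0, 0, 0]],
    [[0.552, 0.576, 0.58], [0, 0, 0]]
  ]
}}

```text
time: 13.93
tool_pos: [0.377, 0.2758, 0.1219]
tcp_rot: [-0.002, -3.139, 0.004]
wrist_force: [0.7, 0.2, -3.1]
width: 0.289
grip_force: 49.5
```

Request:
{"name": "play_rows", "arguments": {
  "rows": [
    [[0, 0, 0.01], [0, 0, 0]],
    [[0, 0, 0.015], [0, 0, 0]],
    [[0, 0, 0.02], [0, 0, 0]],
    [[0, 0, 0.022], [0, 0, 0]],
    [[0, 0, 0.022], [0, 0, 0]],
    [[0, 0, 0.022], [0, 0, 0]]
  ]
}}

```text
time: 14.43
tool_pos: [0.3784, 0.2782, 0.1205]
tcp_rot: [-0.0, 3.14, 0.002]
wrist_force: [-0.0, -0.1, -2.5]
width: 0.294
grip_force: 49.4
```

Request:
{"name": "play_rows", "arguments": {
  "rows": [
    [[0, 0, 0.004], [0, 0, 0]],
    [[0, 0, 0.007], [0, 0, 0]],
    [[0, 0, 0.01], [0, 0, 0]],
    [[0, 0, 0.013], [0, 0, 0]],
    [[0, 0, 0.013], [0, 0, 0]],
    [[0, 0, 0.013], [0, 0, 0]]
  ]
}}

```text
time: 14.93
tool_pos: [0.3782, 0.278, 0.1172]
tcp_rot: [-0.0, 3.141, 0.001]
wrist_force: [-2.4, -2.3, 5.3]
width: 0.284
grip_force: 50.2
```

Request:
{"name": "play_rows", "arguments": {
  "rows": [
    [[0, 0, 0], [0, 0, 0]],
    [[0, 0, 0], [0, 0, 0]],
    [[0, 0, 0], [0, 0, 0]],
    [[0, 0, 0], [0, 0, 0]],
    [[0, 0, 0], [0, 0, 0]],
    [[0, 0, 0], [0, 0, 0]],
    [[0, 0, 0], [0, 0, 0]],
    [[0, 0, 0], [0, 0, 0]],
    [[0, 0, 0], [0, 0, 0]]
  ],
  "claw": 1
}}

```text
time: 15.68
tool_pos: [0.3777, 0.2778, 0.1163]
tcp_rot: [-0.0, 3.142, 0.0]
wrist_force: [-0.0, 0.5, -0.0]
width: 0.995
grip_force: 0.0
```

Request:
{"name": "play_rows", "arguments": {
  "rows": [
    [[0, 0, -0.1], [0, 0, 0]],
    [[0, 0, -0.2], [0, 0, 0]],
    [[0, 0, -0.3], [0, 0, 0]],
    [[0, 0, -0.4], [0, 0, 0]],
    [[0, 0, -0.5], [0, 0, 0]],
    [[0, 0, -0.6], [0, 0, 0]],
    [[-0.05, -0.15, -0.6], [0, 0, 0]],
    [[-0.1, -0.3, -0.6], [0, 0, 0]],
    [[-0.15, -0.45, -0.6], [0, 0, 0]],
    [[-0.2, -0.6, -0.6], [0, 0, 0]],
    [[-0.25, -0.75, -0.6], [0, 0, 0]],
    [[-0.3, -0.9, -0.6], [0, 0, 0]],
    [[-0.32, -0.96, -0.6], [0, 0, 0]],
    [[-0.32, -0.96, -0.6], [0, 0, 0]]
  ]
}}

```text
time: 16.85
tool_pos: [0.4586, 0.0346, 0.2663]
tcp_rot: [0.007, 3.141, -0.002]
wrist_force: [-0.0, -0.3, 0.3]
width: 0.998
grip_force: 0.0
```

Request:
{"name": "play_rows", "arguments": {
  "rows": [
    [[-0.06, -0.15, 0], [0, 0, 0]],
    [[-0.12, -0.3, 0], [0, 0, 0]],
    [[-0.18, -0.45, 0], [0, 0, 0]],
    [[-0.24, -0.6, 0], [0, 0, 0]],
    [[-0.3, -0.75, 0], [0, 0, 0]],
    [[-0.36, -0.9, 0], [0, 0, 0]],
    [[-0.4, -0.96, 0], [0, 0, 0]],
    [[-0.4, -0.96, 0], [0, 0, 0]],
    [[-0.4, -0.96, 0], [0, 0, 0]],
    [[-0.4, -0.96, 0], [0, 0, 0]],
    [[-0.4, -0.96, 0], [0, 0, 0]]
  ]
}}

```text
time: 17.77
tool_pos: [0.5574, -0.2004, 0.2662]
tcp_rot: [0.003, -3.141, -0.001]
wrist_force: [0.3, 0.5, 0.8]
width: 1.001
grip_force: 0.0
```

```bash
python3 - <<'E'
from h import *
s,c=wrist(); print(s["tool_pos"])
cv2.imwrite("pics/w3.png",c["image"][:,:,::-1])
t=cams.read_camera("top"); cv2.imwrite("pics/top3.png",t["image"][:,:,::-1])
for n,c in(("w",c),("t",t)):
  for col in("blue","red","white"):
    for ce,a,px in blobs(c,col,70):
        p=topdisc(c,px)[0]
        if a<4000 and p[0]<.7 and p[1]<.3: print(n,col,ce.round(),a,p.round(4),topdisc(c,px,.148)[0].round(4),cast(c,ce,.006).round(3))
E
```

```text
[ 0.55740703 -0.2003984   0.26622355]
w blue [ 63. 154.] 1820 [ 0.5364 -0.3899] [ 0.535  -0.3854] [[ 0.556 -0.454]]
w red [308.  56.] 660 [ 0.4516 -0.1559] [ 0.4524 -0.1572] [[ 0.437 -0.131]]
w white [192.  28.] 210 [ 0.4266 -0.2474] [ 0.4281 -0.2463] [[ 0.404 -0.271]]
w white [395. 101.] 2543 [ 0.4856 -0.068 ] [ 0.4855 -0.0713] [[ 0.487 -0.018]]
w white [181. 192.] 518 [ 0.5679 -0.2676] [ 0.5656 -0.2659] [[ 0.609 -0.296]]
w white [290. 215.] 924 [ 0.6026 -0.162 ] [ 0.5996 -0.1631] [[ 0.643 -0.147]]
w white [162. 216.] 556 [ 0.5887 -0.2831] [ 0.586  -0.2811] [[ 0.644 -0.325]]
w white [ 83. 280.] 2126 [ 0.6787 -0.4027] [ 0.674 -0.398] [[ 0.752 -0.459]]
t blue [427. 166.] 154 [ 0.5366 -0.3883] [ 0.5362 -0.3851] [[ 0.563 -0.442]]
t blue [183. 189.] 75 [0.4718 0.1587] [0.471  0.1577] [[0.49  0.183]]
t red [323. 204.] 83 [ 0.4457 -0.1448] [ 0.4451 -0.1436] [[ 0.46  -0.172]]
t red [141. 232.] 658 [0.3798 0.2778] [0.3796 0.276 ] [[0.379 0.284]]
t white [502. 119.] 389 [ 0.6588 -0.5708] [ 0.6559 -0.5672] [[ 0.694 -0.646]]
t white [313. 132.] 303 [ 0.6251 -0.1354] [ 0.6232 -0.1343] [[ 0.646 -0.146]]
t white [384. 133.] 184 [ 0.6101 -0.2893] [ 0.6084 -0.2871] [[ 0.647 -0.332]]
t white [482. 175.] 189 [ 0.5191 -0.5114] [ 0.518  -0.5077] [[ 0.544 -0.583]]
t white [263. 191.] 680 [ 0.4912 -0.0199] [ 0.4902 -0.0196] [[ 0.489 -0.019]]
t white [430. 211.] 697 [ 0.4093 -0.4487] [ 0.4089 -0.4454] [[ 0.447 -0.444]]
t white [248. 348.] 150 [0.1387 0.0084] [0.1404 0.0084] [[0.106 0.008]]
```

View pics/w3.png

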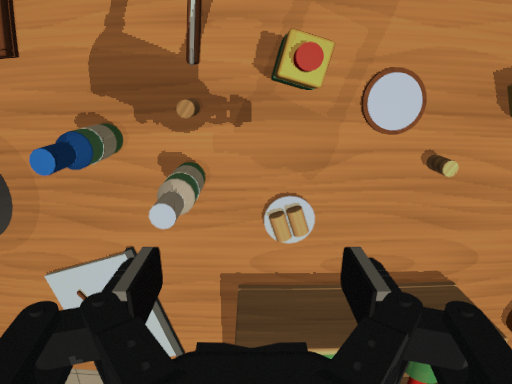

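View pics/top3.png

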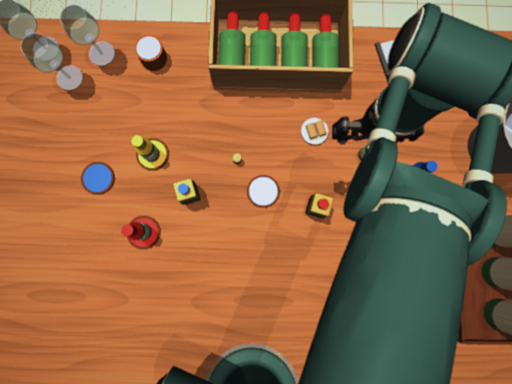

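Request:
{"name": "play_rows", "arguments": {
  "rows": [
    [[-0.06, -0.16, 0], [0, 0, 0]],
    [[-0.12, -0.324, 0], [0, 0, 0]],
    [[-0.12, -0.324, 0], [0, 0, 0]],
    [[-0.12, -0.324, 0], [0, 0, 0]],
    [[-0.12, -0.324, 0.1], [0, 0, 0]],
    [[-0.12, -0.324, 0.2], [0, 0, 0]],
    [[-0.12, -0.324, 0.3], [0, 0, 0]],
    [[-0.12, -0.324, 0.4], [0, 0, 0]],
    [[-0.12, -0.324, 0.5], [0, 0, 0]],
    [[-0.12, -0.324, 0.58], [0, 0, 0]],
    [[-0.12, -0.324, 0.625], [0, 0, 0]],
    [[-0.12, -0.324, 0.625], [0, 0, 0]],
    [[-0.12, -0.324, 0.625], [0, 0, 0]]
  ]
}}

```text
time: 18.95
tool_pos: [0.5876, -0.2821, 0.1102]
tcp_rot: [0.001, -3.141, -0.001]
wrist_force: [1.0, 0.4, 1.6]
width: 1.0
grip_force: 0.0
```

Request:
{"name": "play_rows", "arguments": {
  "rows": [
    [[0, 0, 0], [0, 0, 0]],
    [[0, 0, 0], [0, 0, 0]],
    [[0, 0, 0], [0, 0, 0]],
    [[0, 0, 0], [0, 0, 0]],
    [[0, 0, 0], [0, 0, 0]],
    [[0, 0, 0], [0, 0, 0]],
    [[0, 0, 0], [0, 0, 0]],
    [[0, 0, 0], [0, 0, 0]],
    [[0, 0, 0], [0, 0, 0]],
    [[0, 0, 0], [0, 0, 0]],
    [[0, 0, 0], [0, 0, 0]],
    [[0, 0, 0], [0, 0, 0]]
  ],
  "claw": -1,
  "newtons": 50
}}

```text
time: 19.95
tool_pos: [0.5884, -0.2834, 0.1111]
tcp_rot: [-0.0, 3.14, -0.001]
wrist_force: [-0.4, 0.6, 6.2]
width: 0.289
grip_force: 49.4
```

Request:
{"name": "play_rows", "arguments": {
  "rows": [
    [[0, 0, -0.04], [0, 0, 0]],
    [[0, 0, -0.12], [0, 0, 0]],
    [[0, 0, -0.22], [0, 0, 0]],
    [[0, 0, -0.32], [0, 0, 0]],
    [[0, 0, -0.42], [0, 0, 0]],
    [[0, 0, -0.52], [0, 0, 0]],
    [[0, 0, -0.6], [0, 0, 0]],
    [[0, 0, -0.64], [0, 0, 0]],
    [[0.01, 0.02, -0.64], [0, 0, 0]],
    [[0.03, 0.07, -0.64], [0, 0, 0]],
    [[0.05, 0.14, -0.64], [0, 0, 0]],
    [[0.08, 0.22, -0.64], [0, 0, 0]],
    [[0.11, 0.3, -0.64], [0, 0, 0]],
    [[0.14, 0.38, -0.64], [0, 0, 0]],
    [[0.17, 0.46, -0.64], [0, 0, 0]],
    [[0.2, 0.54, -0.64], [0, 0, 0]],
    [[0.23, 0.62, -0.64], [0, 0, 0]],
    [[0.26, 0.7, -0.64], [0, 0, 0]],
    [[0.28, 0.75, -0.64], [0, 0, 0]],
    [[0.29, 0.78, -0.64], [0, 0, 0]]
  ]
}}

```text
time: 21.62
tool_pos: [0.513, -0.086, 0.2678]
tcp_rot: [0.003, -3.138, -0.002]
wrist_force: [0.1, 0.2, -2.4]
width: 0.287
grip_force: 49.3
```

Request:
{"name": "play_rows", "arguments": {
  "rows": [
    [[0.02, 0.05, 0], [0, 0, 0]],
    [[0.045, 0.12, 0], [0, 0, 0]],
    [[0.07, 0.19, 0], [0, 0, 0]],
    [[0.095, 0.25, 0], [0, 0, 0]],
    [[0.108, 0.28, 0], [0, 0, 0]],
    [[0.108, 0.28, 0], [0, 0, 0]],
    [[0.108, 0.28, 0], [0, 0, 0]],
    [[0.108, 0.28, 0.05], [0, 0, 0]],
    [[0.108, 0.28, 0.13], [0, 0, 0]],
    [[0.108, 0.28, 0.22], [0, 0, 0]],
    [[0.108, 0.28, 0.31], [0, 0, 0]],
    [[0.108, 0.28, 0.4], [0, 0, 0]],
    [[0.108, 0.28, 0.48], [0, 0, 0]],
    [[0.108, 0.28, 0.54], [0, 0, 0]],
    [[0.108, 0.28, 0.58], [0, 0, 0]],
    [[0.108, 0.28, 0.592], [0, 0, 0]],
    [[0.108, 0.28, 0.602], [0, 0, 0]],
    [[0.108, 0.28, 0.602], [0, 0, 0]],
    [[0.108, 0.28, 0.602], [0, 0, 0]]
  ]
}}

```text
time: 23.2
tool_pos: [0.4892, -0.0184, 0.1205]
tcp_rot: [0.0, 3.14, -0.0]
wrist_force: [-0.7, 0.3, -1.6]
width: 0.285
grip_force: 49.4
```

Request:
{"name": "play_rows", "arguments": {
  "rows": [
    [[0, 0, 0.003], [0, 0, 0]],
    [[0, 0, 0.006], [0, 0, 0]],
    [[0, 0, 0.009], [0, 0, 0]],
    [[0, 0, 0.012], [0, 0, 0]],
    [[0, 0, 0.012], [0, 0, 0]],
    [[0, 0, 0.012], [0, 0, 0]]
  ]
}}

```text
time: 23.7
tool_pos: [0.4887, -0.0182, 0.1171]
tcp_rot: [-0.0, 3.141, -0.0]
wrist_force: [-0.3, 1.0, 1.6]
width: 0.287
grip_force: 49.9
```

Request:
{"name": "play_rows", "arguments": {
  "rows": [
    [[0, 0, 0], [0, 0, 0]],
    [[0, 0, 0], [0, 0, 0]],
    [[0, 0, 0], [0, 0, 0]],
    [[0, 0, 0], [0, 0, 0]],
    [[0, 0, 0], [0, 0, 0]],
    [[0, 0, 0], [0, 0, 0]],
    [[0, 0, 0], [0, 0, 0]],
    [[0, 0, 0], [0, 0, 0]],
    [[0, 0, 0], [0, 0, 0]]
  ],
  "claw": 1
}}

```text
time: 24.45
tool_pos: [0.4883, -0.0182, 0.1165]
tcp_rot: [0.0, -3.142, -0.0]
wrist_force: [-0.6, -0.4, 0.3]
width: 1.001
grip_force: 0.0
```

Request:
{"name": "play_rows", "arguments": {
  "rows": [
    [[0, 0, -0.1], [0, 0, 0]],
    [[0, 0, -0.2], [0, 0, 0]],
    [[0, 0, -0.3], [0, 0, 0]],
    [[0, 0, -0.4], [0, 0, 0]],
    [[0, 0, -0.5], [0, 0, 0]],
    [[0, 0, -0.6], [0, 0, 0]],
    [[0, -0.15, -0.6], [0, 0, 0]],
    [[0, -0.3, -0.6], [0, 0, 0]],
    [[0, -0.45, -0.6], [0, 0, 0]],
    [[0, -0.6, -0.6], [0, 0, 0]],
    [[0, -0.75, -0.6], [0, 0, 0]],
    [[0, -0.9, -0.6], [0, 0, 0]],
    [[0, -0.96, -0.6], [0, 0, 0]],
    [[0, -0.96, -0.6], [0, 0, 0]],
    [[0, -0.96, -0.6], [0, 0, 0]],
    [[0, -0.96, -0.6], [0, 0, 0]],
    [[0, -0.96, -0.6], [0, 0, 0]]
  ]
}}

```text
time: 25.87
tool_pos: [0.4884, -0.2567, 0.2665]
tcp_rot: [0.002, -3.141, -0.001]
wrist_force: [-0.3, -0.4, -0.0]
width: 1.001
grip_force: 0.0
```

```bash
python3 - <<'E'
from h import *
s,c=wrist(); print(s["tool_pos"])
t=cams.read_camera("top"); cv2.imwrite("pics/top4.png",t["image"][:,:,::-1])
for n,c in(("w",c),("t",t)):
  for col in("blue","red","white"):
    for ce,a,px in blobs(c,col,70):
        p=topdisc(c,px)[0]
        if a<4000 and p[0]<.7 and p[1]<.3: print(n,col,ce.round(),a,p.round(4),topdisc(c,px,.148)[0].round(4),cast(c,ce,.006).round(3))
E
```

```text
[ 0.48838241 -0.25674288  0.2664941 ]
w blue [125. 218.] 1550 [ 0.5361 -0.39  ] [ 0.533  -0.3868] [[ 0.579 -0.435]]
w red [364. 135.] 618 [ 0.4453 -0.1596] [ 0.4444 -0.1621] [[ 0.463 -0.11 ]]
w white [241.  76.] 260 [ 0.3912 -0.2647] [ 0.392  -0.2646] [[ 0.391 -0.269]]
w white [423. 152.] 1046 [ 0.4636 -0.0932] [ 0.4623 -0.0971] [[ 0.484 -0.027]]
w white [474. 162.] 206 [ 0.47   -0.0506] [ 0.4686 -0.0555] [[0.497 0.052]]
w white [504. 187.] 346 [ 0.4906 -0.014 ] [ 0.4887 -0.0197] [[0.533 0.109]]
w white [464. 184.] 114 [ 0.4883 -0.0581] [ 0.4865 -0.0628] [[0.529 0.044]]
w white [320. 255.] 501 [ 0.5722 -0.1841] [ 0.5683 -0.1859] [[ 0.637 -0.157]]
w white [168. 328.] 1665 [ 0.6793 -0.345 ] [ 0.6728 -0.3436] [[ 0.771 -0.39 ]]
t blue [183. 189.] 75 [0.4718 0.1587] [0.471  0.1577] [[0.49  0.183]]
t red [323. 204.] 83 [ 0.4457 -0.1448] [ 0.4451 -0.1436] [[ 0.46  -0.172]]
t red [140. 232.] 657 [0.3798 0.2781] [0.3797 0.2762] [[0.379 0.284]]
t white [313. 132.] 298 [ 0.6251 -0.1354] [ 0.6232 -0.1343] [[ 0.646 -0.146]]
t white [460. 130.] 171 [ 0.6223 -0.4632] [ 0.6205 -0.4599] [[ 0.661 -0.533]]
t white [262. 190.] 494 [ 0.4914 -0.0191] [ 0.4904 -0.0188] [[ 0.491 -0.018]]
t white [433. 193.] 194 [ 0.4761 -0.3977] [ 0.4753 -0.3948] [[ 0.494 -0.455]]
t white [475. 285.] 703 [ 0.2444 -0.5383] [ 0.2452 -0.5345] [[ 0.267 -0.55 ]]
t white [253. 347.] 104 [0.1414 0.0013] [0.143  0.0014] [[ 0.109 -0.002]]
```

View pics/top4.png

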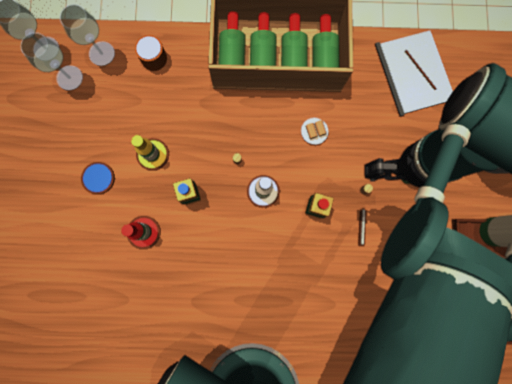

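Request:
{"name": "play_rows", "arguments": {
  "rows": [
    [[-0.06, -0.14, 0], [0, 0, 0]],
    [[-0.12, -0.28, 0], [0, 0, 0]],
    [[-0.19, -0.42, 0], [0, 0, 0]],
    [[-0.19, -0.528, 0], [0, 0, 0]],
    [[-0.19, -0.528, 0], [0, 0, 0]],
    [[-0.19, -0.528, 0], [0, 0, 0]],
    [[-0.19, -0.528, 0.1], [0, 0, 0]],
    [[-0.19, -0.528, 0.2], [0, 0, 0]],
    [[-0.19, -0.528, 0.3], [0, 0, 0]],
    [[-0.19, -0.528, 0.4], [0, 0, 0]],
    [[-0.19, -0.528, 0.5], [0, 0, 0]],
    [[-0.19, -0.528, 0.58], [0, 0, 0]],
    [[-0.19, -0.528, 0.625], [0, 0, 0]],
    [[-0.19, -0.528, 0.625], [0, 0, 0]],
    [[-0.19, -0.528, 0.625], [0, 0, 0]]
  ]
}}

```text
time: 27.22
tool_pos: [0.5359, -0.389, 0.1104]
tcp_rot: [0.002, -3.141, -0.001]
wrist_force: [0.0, -0.0, -0.6]
width: 0.999
grip_force: 0.0
```

Request:
{"name": "play_rows", "arguments": {
  "rows": [
    [[0, 0, 0], [0, 0, 0]],
    [[0, 0, 0], [0, 0, 0]],
    [[0, 0, 0], [0, 0, 0]],
    [[0, 0, 0], [0, 0, 0]],
    [[0, 0, 0], [0, 0, 0]],
    [[0, 0, 0], [0, 0, 0]],
    [[0, 0, 0], [0, 0, 0]],
    [[0, 0, 0], [0, 0, 0]],
    [[0, 0, 0], [0, 0, 0]],
    [[0, 0, 0], [0, 0, 0]],
    [[0, 0, 0], [0, 0, 0]],
    [[0, 0, 0], [0, 0, 0]]
  ],
  "claw": -1,
  "newtons": 50
}}

```text
time: 28.22
tool_pos: [0.5364, -0.3906, 0.1114]
tcp_rot: [0.0, 3.14, -0.001]
wrist_force: [0.3, 1.0, 5.3]
width: 0.292
grip_force: 49.4
```

Request:
{"name": "play_rows", "arguments": {
  "rows": [
    [[0, 0, -0.04], [0, 0, 0]],
    [[0, 0, -0.12], [0, 0, 0]],
    [[0, 0, -0.22], [0, 0, 0]],
    [[0, 0, -0.32], [0, 0, 0]],
    [[0, 0, -0.42], [0, 0, 0]],
    [[0, 0, -0.52], [0, 0, 0]],
    [[0, 0, -0.62], [0, 0, 0]],
    [[0, 0, -0.7], [0, 0, 0]],
    [[0, 0, -0.74], [0, 0, 0]],
    [[0, 0.03, -0.74], [0, 0, 0]],
    [[0, 0.08, -0.74], [0, 0, 0]],
    [[0, 0.15, -0.74], [0, 0, 0]],
    [[0, 0.22, -0.74], [0, 0, 0]],
    [[0, 0.3, -0.74], [0, 0, 0]],
    [[0, 0.38, -0.74], [0, 0, 0]],
    [[0, 0.46, -0.74], [0, 0, 0]],
    [[0, 0.54, -0.74], [0, 0, 0]],
    [[0, 0.62, -0.74], [0, 0, 0]],
    [[0, 0.67, -0.74], [0, 0, 0]],
    [[0, 0.7, -0.74], [0, 0, 0]]
  ]
}}

```text
time: 29.88
tool_pos: [0.535, -0.2121, 0.2941]
tcp_rot: [0.004, -3.14, -0.002]
wrist_force: [-0.4, 0.3, -1.8]
width: 0.29
grip_force: 49.4
```

Request:
{"name": "play_rows", "arguments": {
  "rows": [
    [[0, 0.03, 0], [0, 0, 0]],
    [[0, 0.08, 0], [0, 0, 0]],
    [[0, 0.15, 0], [0, 0, 0]],
    [[0, 0.22, 0], [0, 0, 0]],
    [[0, 0.3, 0], [0, 0, 0]],
    [[0, 0.38, 0], [0, 0, 0]],
    [[0, 0.46, 0], [0, 0, 0]],
    [[0, 0.54, 0], [0, 0, 0]],
    [[0, 0.62, 0], [0, 0, 0]],
    [[0, 0.7, 0], [0, 0, 0]],
    [[0, 0.78, 0], [0, 0, 0]],
    [[0, 0.86, 0], [0, 0, 0]],
    [[0, 0.92, 0], [0, 0, 0]],
    [[0, 0.96, 0], [0, 0, 0]],
    [[0, 0.98, 0], [0, 0, 0]]
  ]
}}

```text
time: 31.13
tool_pos: [0.5357, 0.031, 0.2952]
tcp_rot: [0.001, -3.141, -0.0]
wrist_force: [0.7, 0.1, -2.3]
width: 0.291
grip_force: 49.4
```

Request:
{"name": "play_rows", "arguments": {
  "rows": [
    [[0, 0.03, 0], [0, 0, 0]],
    [[0, 0.08, 0], [0, 0, 0]],
    [[0, 0.15, 0], [0, 0, 0]],
    [[0, 0.22, 0], [0, 0, 0]],
    [[0, 0.3, 0], [0, 0, 0]],
    [[0, 0.38, 0], [0, 0, 0]],
    [[0, 0.46, 0], [0, 0, 0]],
    [[0, 0.54, 0], [0, 0, 0]],
    [[0, 0.62, 0], [0, 0, 0]],
    [[0, 0.7, 0], [0, 0, 0]],
    [[0, 0.78, 0], [0, 0, 0]],
    [[0, 0.86, 0], [0, 0, 0]],
    [[0, 0.92, 0], [0, 0, 0]],
    [[0, 0.96, 0], [0, 0, 0]],
    [[0, 0.98, 0], [0, 0, 0]]
  ]
}}

```text
time: 32.38
tool_pos: [0.5357, 0.276, 0.2951]
tcp_rot: [0.001, -3.141, 0.0]
wrist_force: [0.4, -0.8, -1.5]
width: 0.288
grip_force: 49.4
```

Request:
{"name": "play_rows", "arguments": {
  "rows": [
    [[0.01, 0.03, 0], [0, 0, 0]],
    [[0.02, 0.08, 0], [0, 0, 0]],
    [[0.03, 0.15, 0], [0, 0, 0]],
    [[0.04, 0.22, 0], [0, 0, 0]],
    [[0.06, 0.3, 0], [0, 0, 0]],
    [[0.08, 0.38, 0], [0, 0, 0]],
    [[0.09, 0.44, 0], [0, 0, 0]],
    [[0.094, 0.48, 0], [0, 0, 0]],
    [[0.094, 0.508, 0], [0, 0, 0]],
    [[0.094, 0.508, 0], [0, 0, 0]],
    [[0.094, 0.508, 0], [0, 0, 0]],
    [[0.094, 0.508, 0], [0, 0, 0]]
  ]
}}

```text
time: 33.38
tool_pos: [0.5125, 0.401, 0.2952]
tcp_rot: [-0.001, -3.142, 0.001]
wrist_force: [0.7, -0.1, -1.9]
width: 0.29
grip_force: 49.4
```

Request:
{"name": "play_rows", "arguments": {
  "rows": [
    [[0, 0, 0.05], [0, 0, 0]],
    [[0, 0, 0.13], [0, 0, 0]],
    [[0, 0, 0.22], [0, 0, 0]],
    [[0, 0, 0.31], [0, 0, 0]],
    [[0, 0, 0.4], [0, 0, 0]],
    [[0, 0, 0.49], [0, 0, 0]],
    [[0, 0, 0.57], [0, 0, 0]],
    [[0, 0, 0.63], [0, 0, 0]],
    [[0, 0, 0.67], [0, 0, 0]],
    [[0, 0, 0.69], [0, 0, 0]],
    [[0, 0, 0.702], [0, 0, 0]],
    [[0, 0, 0.702], [0, 0, 0]],
    [[0, 0, 0.702], [0, 0, 0]]
  ]
}}

```text
time: 34.47
tool_pos: [0.5129, 0.4021, 0.1208]
tcp_rot: [0.0, 3.14, 0.002]
wrist_force: [0.4, -0.7, -2.2]
width: 0.288
grip_force: 49.5
```

Request:
{"name": "play_rows", "arguments": {
  "rows": [
    [[0, 0, 0.003], [0, 0, 0]],
    [[0, 0, 0.006], [0, 0, 0]],
    [[0, 0, 0.009], [0, 0, 0]],
    [[0, 0, 0.012], [0, 0, 0]],
    [[0, 0, 0.012], [0, 0, 0]],
    [[0, 0, 0.012], [0, 0, 0]]
  ]
}}

```text
time: 34.97
tool_pos: [0.5125, 0.4021, 0.1174]
tcp_rot: [-0.0, 3.141, 0.001]
wrist_force: [0.2, -0.1, 1.3]
width: 0.288
grip_force: 49.7
```

Request:
{"name": "play_rows", "arguments": {
  "rows": [
    [[0, 0, 0], [0, 0, 0]],
    [[0, 0, 0], [0, 0, 0]],
    [[0, 0, 0], [0, 0, 0]],
    [[0, 0, 0], [0, 0, 0]],
    [[0, 0, 0], [0, 0, 0]],
    [[0, 0, 0], [0, 0, 0]],
    [[0, 0, 0], [0, 0, 0]],
    [[0, 0, 0], [0, 0, 0]],
    [[0, 0, 0], [0, 0, 0]]
  ],
  "claw": 1
}}

```text
time: 35.72
tool_pos: [0.5122, 0.4018, 0.1168]
tcp_rot: [0.0, -3.142, 0.0]
wrist_force: [-0.4, 0.2, 1.1]
width: 0.999
grip_force: 0.0
```

Request:
{"name": "play_rows", "arguments": {
  "rows": [
    [[0, 0, -0.1], [0, 0, 0]],
    [[0, 0, -0.2], [0, 0, 0]],
    [[0, 0, -0.3], [0, 0, 0]],
    [[0, 0, -0.4], [0, 0, 0]],
    [[0, 0, -0.5], [0, 0, 0]],
    [[0, 0, -0.6], [0, 0, 0]],
    [[0.1, 0.1, -0.6], [0, 0, 0]],
    [[0.25, 0.25, -0.6], [0, 0, 0]],
    [[0.4, 0.4, -0.6], [0, 0, 0]],
    [[0.55, 0.55, -0.6], [0, 0, 0]],
    [[0.65, 0.65, -0.6], [0, 0, 0]],
    [[0.7, 0.7, -0.6], [0, 0, 0]],
    [[0.7, 0.7, -0.6], [0, 0, 0]],
    [[0.7, 0.7, -0.6], [0, 0, 0]],
    [[0.7, 0.7, -0.6], [0, 0, 0]]
  ]
}}

```text
time: 36.97
tool_pos: [0.3371, 0.5766, 0.2666]
tcp_rot: [-0.002, 3.141, -0.001]
wrist_force: [0.2, 0.1, 0.3]
width: 1.002
grip_force: 0.0
```

```bash
python3 - <<'E'
from h import *
print(bot.read_state()["tool_pos"])
t=cams.read_camera("top"); s=cams.read_camera("side")
cv2.imwrite("pics/top5.png",t["image"][:,:,::-1]);cv2.imwrite("pics/side5.png",s["image"][:,:,::-1])
for n,c in(("t",t),("s",s)):
  for col in HSV:
    for ce,a,px in blobs(c,col,40):
        p=topdisc(c,px,.148)[0]
        if a<4000 and .35<p[0]<.62 and -.1<p[1]<.45: print(n,col,ce.round(),a,p.round(4))
E
```

```text
[0.33713315 0.57664157 0.26656392]
t red [141. 232.] 652 [0.3796 0.276 ]
t yellow [137. 141.] 111 [0.5765 0.2662]
t yellow [159. 146.] 99 [0.5722 0.2242]
t yellow [145. 162.] 106 [0.5359 0.2562]
t blue [ 92. 175.] 528 [0.5136 0.3984]
t blue [183. 188.] 76 [0.471  0.1577]
t white [262. 190.] 481 [ 0.4904 -0.0188]
s red [187. 127.] 173 [0.3793 0.2721]
s red [190. 155.] 122 [0.3595 0.1072]
s yellow [249. 145.] 103 [0.526  0.0966]
s blue [219. 100.] 128 [0.5111 0.3915]
s blue [220. 127.] 80 [0.4699 0.2067]
s blue [226. 142.] 52 [0.467  0.1245]
s white [248. 171.] 52 [ 0.4884 -0.025 ]
```

View pics/top5.png

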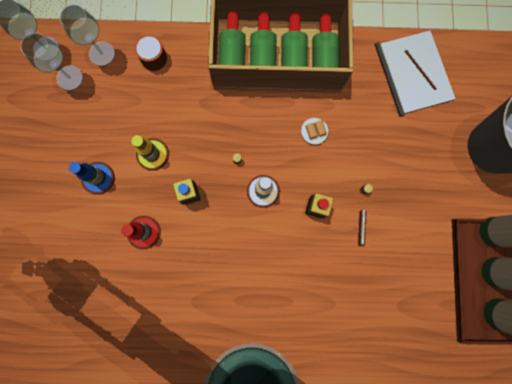

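View pics/side5.png

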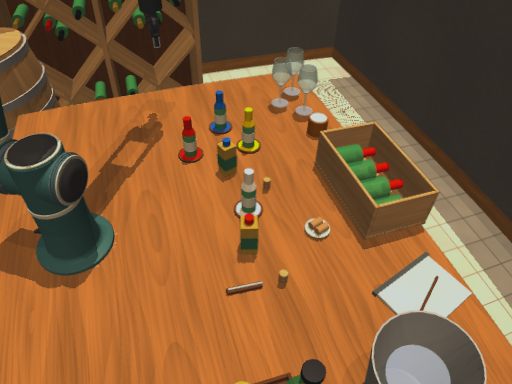

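All four bottles stand centred on their own coasters and the tins have not moved (caps still at about (183,188) and (323,204) in the top view).

```bash
python3 -c "
from workcell import bot
print(bot.finish_job())"
```

```text
the job is handed in; nothing more can be done
None
```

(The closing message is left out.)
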